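# Lock a grinding jar into the bayonet socket of a bench mill and hold it home

### The job

Take the grinding jar with the green top out of the blue stand, set it upright into the round socket of the white bench mill with its two lugs in the two notches, press it all the way down against the spring and, keeping it down, turn it a quarter turn clockwise (seen from above) until it comes up against its stop. Finish still holding the jar: gripped, turned to the stop and pressed fully down on the spring; do not let go. Leave the jar with the orange top and everything else on the bench where it is.

Things in the scene. Friction and masses are not known exactly. Their poses are not given: they have to be found in the camera images.
- green_jar_mid (a point): Jar to lock in; point on its axis, 48 mm above its foot (half-way up). Loose, upright, 96 mm tall, 0.15-0.3 kg; steel foot and white body 40 mm across, foot tapering to 28 mm over its lowest 9 mm. z up; x through two opposed steel lugs, each 8 mm wide, from 14 to 20 mm above the foot, reaching 27 mm from the axis (half a turn makes no difference). Foot 8 mm above the bench, in a stand pocket.
- green_jar_bar (a point): Centre of the same jar's green grip bar, on its axis, 79 mm above the foot; same axes. The bar stands on a green cap disc (44 mm across, its top 62 mm above the foot) and spans 62 to 96 mm above the foot; 44 mm long (x, in line with the lugs), 24 mm thick (y): grip it from above across y.
- socket (a point): Centre of the socket mouth, in its collar's top plane. z up, x through two opposed notches that orange marks point at. Cover 6 mm thick: round hole 43 mm across, notches 13 mm wide reaching 28 mm from the centre. Below it the lugs' track goes clockwise only (from above), to a rigid stop after 90 degrees. Let go, the spring lifts the jar till its lugs meet the cover.
- mill: Fixed white bench mill: a box 160 mm square, 69 mm high, with a dark steel socket collar (about 97 mm across) standing 6 mm above its deck, its top 75 mm above the bench; origin at the centre of the underside, axes as the socket's.
- ejector (a joint): Travel (m) of the round spring-loaded steel ejector under the socket: 0 up, its face 20 mm below the mouth (a jar standing on it has its lugs inside the notches); 0.006 the lugs are just clear below the cover, so that the jar can turn; 0.013 fully down at a rigid end, jar's foot 33 mm below the mouth. The spring pushes up with 5.5 N at 0, 12.7 N at 0.013.
- orange_jar_mid (a point): The same kind of jar with an orange top, in the other pocket 120 mm away: a bystander. The point is on its axis, 48 mm above its foot.
- stand: Fixed blue plastic block for the jars, 96 mm (x) by 230 mm (y), 22 mm high, origin at the centre of its underside; two round pockets 60 mm in diameter and 14 mm deep at y = +60 and -60 mm.
- well_plate: Bystander: clear 24-well plate, 127 by 85 mm, 20 mm high, lying loose beyond the mill's right side; origin under its centre.
- tip_box: Bystander: blue and yellow pipette tip box, 120 by 80 mm, 56 mm high; origin under its centre.
- amber_a: Bystander: amber bottle, 36 mm in diameter, 75 mm high; origin under its centre.
- amber_b: Bystander: amber bottle, 36 mm in diameter, 75 mm high; origin under its centre.
- beaker: Bystander: clear plastic beaker, 68 mm in diameter, 85 mm high; origin under its centre.
- marker: Bystander: blue marker pen lying on the bench, 14 mm thick, 120 mm long; origin under its middle.
There are look-alikes about, which are no part of the job. Leave any purple look-alike of the part that bears green_jar_mid alone.

How it is judged:
On the way, in this order (a step that is already met when the one before it is completed fails the run):
1. the green-topped jar is lifted out of the stand (height (world z) of green_jar_mid above 0.085 m and horizontal distance between green_jar_mid and socket above 0.06 m), for 0.1 s.
2. it stands in the socket with its lugs through the notches, pressed down but not yet turned (value of joint ejector above 0.006 m and horizontal distance between green_jar_mid and socket below 0.004 m and z of green_jar_mid in the frame of socket below 0.023 m and angle between the x axis of green_jar_mid and the x axis of socket, either way round below 0.4 rad), for 0.05 s.
3. it is turned a quarter turn up to its stop (angle between the x axis of green_jar_mid and the x axis of socket, either way round above 1.36 rad and z of green_jar_mid in the frame of socket below 0.0235 m), for 0.1 s.
At the end, for the whole second after the job is handed in: Still gripping the green-topped jar (over 3 N), upright (0.08 rad) and centred (4 mm) in the socket, turned to within 12 degrees of its stop and pressed so that the ejector has travelled over 10.5 of 13 mm, all through the last second; the orange-topped jar within 15 mm of its place (value of joint ejector above 0.0105 m and z of green_jar_mid in the frame of socket below 0.0178 m and angle between the x axis of green_jar_mid and the x axis of socket, either way round above 1.36 rad and horizontal distance between green_jar_mid and socket below 0.004 m and angle between green_jar_mid's own z axis and vertical below 0.08 rad and contact force between the fingers and green_jar above 3 N and distance of orange_jar_mid from where it was at the start of the episode below 0.015 m); the arm keeps its last pose, push and grip.
It fails at once if the orange-topped jar is moved or tipped (distance of orange_jar_mid from where it was at the start of the episode above 0.02 m or angle between orange_jar_mid's own z axis and vertical above 0.3 rad).
It fails at once if something else on the bench is moved (distance of any of well_plate, tip_box, amber_a, amber_b, beaker from where it was at the start of the episode above 0.03 m or distance of marker from where it was at the start of the episode above 0.04 m).
It also fails if it takes over 48 s, if anything falls off the work surface, if the arm or the gripper's body presses on something with over 40 N, if the wrist force passes 120 N, or if a joint passes its speed limit or range.

### The arm

A 7-joint arm with a two-finger parallel gripper is mounted at the origin on the work surface. World frame = base frame: x ahead of the robot, y to its left, z up, the work surface at z = 0. Lengths are in m, angles in rad, forces in N, time in s.
With the tool pointing down it reaches from about 0.425 to 0.925 m from the base axis. Payload 6.8 kg.
Tool frame: the origin (TCP) lies at the very end of the fingers, on their centre line; the grasp point (between the pads) lies 19 mm behind it; z points along the fingers, y is the line along which they close (so a half turn about z gives the same grasp; the last joint's range is limited). The gripper opens to 85 mm and grips with 20 to 120 N. Pads are 22 mm wide; open, the fingers measure 114 mm over their backs; the gripper's body (76 mm by 85 mm) begins 54 mm behind the grasp point. The pads swing forward as they close: fully open they stand 13 mm farther back than shut.
Start: joints at [1.008, 0.477, 0.022, 1.555, -0.011, 1.109, -0.083], TCP at [0.297, -0.606, 0.21] pointing down, gripper open.
Joint ranges: [-2.96, 2.96], [-0.34, 2.1], [-1.41, 1.46], [0.24, 2.44], [-1.37, 4.51], [0.17, 1.92], [-2.96, 2.96]. Speed limits (rad/s): [2.39, 2.39, 3.14, 3.14, 3.14, 3.14, 3.14].

### API

Orientations are given as a unit quaternion [w, x, y, z].
In Python, from station import get_obs, read_camera, hand_in gives the robot as it stands.
- The arm moves only by the tool arm_command, never from a script. Its argument "commands" is one flat list of numbers, 7 for each row, row after row: the shift along the tool's x, y, z in m, then the turn, a rotation vector about the tool's x, y, z in degrees, then the opening, from 0 (shut) to 1 (fully open). In form: [tx, ty, tz, rx, ry, rz, fingers, tx, ty, tz, rx, ry, rz, fingers, ...]. A call has 1 to 8 rows; each row is the pose to reach, as a shift and turn from the pose commanded when the call began, along the tool's axes at that moment; what a row does not reach only later rows make up. A row lasts 1/10 s, in which the tool goes at most 50 mm and 8.59 degrees, less where a joint would pass 70% of its speed; a pose out of reach is approached as far as the arm can. A call with a gripper value outside its range is refused whole. The fingers move at their own pace and stop on an object; "force" is the grip in N (left out, the last holds). Time passes only in rows, so rows that repeat a pose let the fingers close. It gives the time, the measured TCP pose, the force, the opening and the grip force at its end, in the units of the state.
- get_obs(): the state, without advancing time (a new reading comes with each control period).
- read_camera(name): name is "scene" or "side" or "wrist"; returns a dict with "img" (420x560x3 uint8, red, green, blue), "camera_matrix" (3x3 intrinsics, pixels), "pose" (4x4, takes a point from camera to world coordinates). Camera axes: x right, y down, z forward; pixel columns grow to the right and rows downward; lengths in m; the calibration is good to about 2 mm. A picture is of the moment at which its call begins. There is no depth.
- hand_in(): hands the job in; it is judged then, once.
The state is a dict: "t": time; "q": joint angles; "joint_vel": joint speeds; "joint_torque": joint torques, N m; "eef_pos": TCP position; "tool_rot": TCP orientation; "contact_force": force on the tool from outside, world axes, zero at the start; "torque": the same for the moment, N m; "gripper_width": opening from 0.0 (shut) to 1.0 (fully open); "grasp_force": force on a finger pad.
Only numpy, scipy, OpenCV 4.12 (cv2) and the standard library are available. Lean on these libraries where they do the work, as an engineer would, in place of code of your own. Each camera call takes 0.05 s, during which the arm holds its last target. There are 200 camera calls.

## Working session

There is one attempt and no reset: what is moved stays moved. The work goes in short steps, Python scripts to look and compute and a tool call to move; the robot and the scene stay as the last step left them, time stands still between calls to the robot, and variables do not carry over. Pictures are saved under pics/ and viewed, at most 13 in all, crops included, and the job is handed in when it is done.

Besides the shell and the picture viewer there is one more tool, called after "Emit:" as a command line: name --argument value ..., lists and objects as JSON in quotes. arm_command: Moves the arm, as the interface text tells. Its arguments: {"type":"object","properties":{"commands":{"type":"array","items":{"type":"number"}},"force":{"type":"number"}},"required":["commands"]}

```bash
mkdir -p pics; ls; cat > h.py <<'E'
import numpy as np, cv2
from station import get_obs, read_camera
def snap(n,f):
    c=read_camera(n); cv2.imwrite(f'pics/{f}.png',c['img'][:,:,::-1]); np.savez(f'pics/{f}.npz',K=c['camera_matrix'],P=c['pose']); return c
def ray(f,u,v):
    d=np.load(f'pics/{f}.npz'); P=d['P']; r=P[:3,:3]@np.linalg.inv(d['K'])@[u,v,1.]; return P[:3,3],r/np.linalg.norm(r)
def atz(f,u,v,z):
    o,r=ray(f,u,v); return o+r*(z-o[2])/r[2]
def tri(*obs):
    A=np.zeros((3,3));b=np.zeros(3)
    for f,u,v in obs:
        o,r=ray(f,u,v);M=np.eye(3)-np.outer(r,r);A+=M;b+=M@o
    p=np.linalg.solve(A,b)
    return p,[round(1e3*float(np.linalg.norm((np.eye(3)-np.outer(r,r))@(p-o))),1) for o,r in (ray(*x) for x in obs)]
def proj(f,p):
    d=np.load(f'pics/{f}.npz');q=np.linalg.inv(d['P'])@np.r_[p,1];q=d['K']@q[:3];return q[:2]/q[2]
E
python3 - <<'E'
from h import *
for n in ('scene','side','wrist'):
    c=snap(n,n+'0'); print(n,c['pose'].round(3).tolist(),c['camera_matrix'][0,0])
a=[cv2.imread(f'pics/{n}0.png') for n in('scene','side')]
cv2.imwrite('pics/both.png',np.hstack(a)[:, :]) 
print(get_obs())
E
```

```text
pics
scene [[-0.281, 0.553, -0.784, 1.663], [0.96, 0.178, -0.218, 0.3], [0.019, -0.814, -0.581, 0.907], [0.0, 0.0, 0.0, 1.0]] 405.9601876112389
side [[-0.685, -0.489, 0.539, -0.226], [-0.728, 0.448, -0.519, 0.744], [0.012, -0.748, -0.663, 1.048], [0.0, 0.0, 0.0, 1.0]] 527.2436224677135
wrist [[0.44, -0.855, -0.274, 0.366], [-0.898, -0.42, -0.132, -0.572], [-0.002, 0.304, -0.953, 0.372], [0.0, 0.0, 0.0, 1.0]] 335.0295408906392
{'t': 0.15, 'q': array([ 1.00789813,  0.4776267 ,  0.02233186,  1.55619766, -0.01150132,
        1.1093052 , -0.08310051]), 'joint_vel': array([-0.00077058, -0.00295823, -0.00034207, -0.00315405,  0.00056459,
       -0.00077481,  0.00062254]), 'joint_torque': array([ 3.07529299e-03, -5.96925437e+01,  1.61035057e+00, -2.81492633e+01,
        1.26837849e-02,  6.54879099e-03,  7.65582456e-06]), 'eef_pos': array([ 0.29630622, -0.6059543 ,  0.20904901]), 'tool_rot': array([-6.74733200e-04,  9.74252412e-01,  2.25458959e-01, -2.02749729e-04]), 'contact_force': array([-0.01552075,  0.07014022, -0.06908368]), 'torque': array([-0.01264111,  0.00762258, -0.03076241]), 'grasp_force': 0.0, 'gripper_width': 1.002848461180682}
```

View pics/scene0.png

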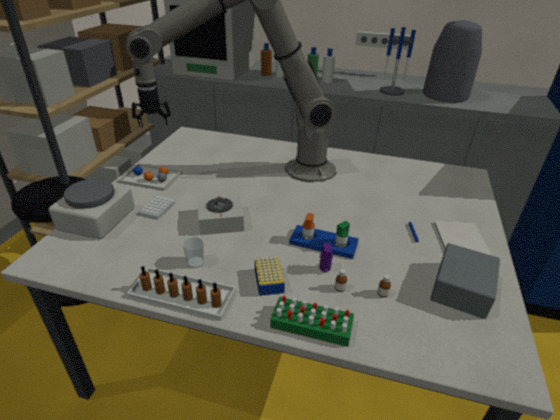

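View pics/side0.png

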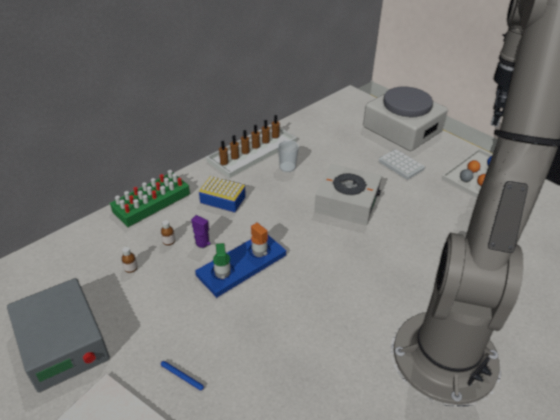

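Scene view: mill socket at about (219,204), green jar (343,230), orange jar (309,222), purple decoy (326,257). Side view: socket (350,184), green bar (221,252), orange (259,233), purple decoy (201,232). I'll enlarge both.

```bash
python3 - <<'E'
from h import *
s=cv2.imread('pics/scene0.png');d=cv2.imread('pics/side0.png')
f=lambda i,x,y,w,h:cv2.resize(i[y:y+h,x:x+w],(400,300),interpolation=cv2.INTER_CUBIC)
cv2.imwrite('pics/crops.png',np.vstack([np.hstack([f(s,290,200,80,60),f(s,180,180,80,60)]),np.hstack([f(d,190,220,80,60),f(d,310,160,80,60)])]))
print(tri(('scene0',343,228),('side0',221,251)),tri(('scene0',219,204),('side0',350,184)),tri(('scene0',309,222),('side0',259,233)))
E
```

```text
(array([0.53331651, 0.22160676, 0.08755855]), [2.3, 2.3]) (array([ 0.50480875, -0.24153669,  0.06976325]), [1.8, 1.8]) (array([0.52360673, 0.1026513 , 0.07915035]), [1.5, 1.5])
```

View pics/crops.png

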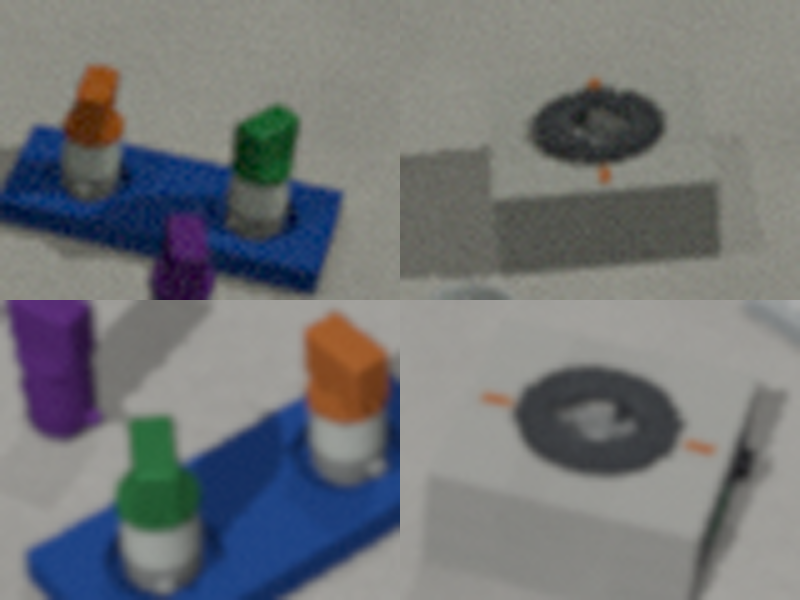

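```bash
cat >> h.py <<'E'
from scipy.spatial.transform import Rotation as R
def pose():
    o=get_obs(); q=o['tool_rot']; return o['eef_pos'],R.from_quat(np.r_[q[1:],q[0]]),o
def go(p,yaw):
    e,r,o=pose(); T=R.from_euler('z',yaw,degrees=True)*R.from_euler('x',180,degrees=True)
    print('shift',r.inv().apply(np.array(p)-e).round(4),'rot',(r.inv()*T).as_rotvec(degrees=True).round(2),'yaw',np.degrees(np.arctan2(*r.as_matrix()[1::-1,0])).round(2),'q',o['q'].round(2))
E
python3 - <<'E'
from h import *
go([.505,-.242,.22],26.1)
a,b=tri(('scene0',218.8,197),('side0',329.4,179.8)),tri(('scene0',221,215),('side0',370,189.4))
print(a,b)
A,B=tri(('scene0',218.8,197),('side0',370,189.4)),tri(('scene0',221,215),('side0',329.4,179.8));print(A,B)
E
```

```text
shift [ 0.3474 -0.2353 -0.0107] rot [-0.08  0.01 -0.04] yaw 26.06 q [ 1.01  0.48  0.02  1.56 -0.01  1.11 -0.08]
(array([ 0.53910539, -0.20740071,  0.10755253]), [25.7, 25.7]) (array([ 0.47334555, -0.2720851 ,  0.0208508 ]), [29.3, 29.3])
(array([ 0.45114072, -0.26697915,  0.06533423]), [0.6, 0.6]) (array([ 0.56156327, -0.21183071,  0.06587968]), [0.4, 0.4])
```

Emit:
arm_command --commands '[0.347,-0.235,-0.01,0,0,0,1,0.347,-0.235,-0.01,0,0,0,1,0.347,-0.235,-0.01,0,0,0,1,0.347,-0.235,-0.01,0,0,0,1,0.347,-0.235,-0.01,0,0,0,1,0.347,-0.235,-0.01,0,0,0,1,0.347,-0.235,-0.01,0,0,0,1,0.347,-0.235,-0.01,0,0,0,1]'

```text
t: 0.95
eef_pos: [0.496, -0.2576, 0.2194]
tool_rot: [0.0, 0.974, 0.225, -0.0]
contact_force: [0.7, 0.0, 0.8]
gripper_width: 1.0
grasp_force: 0.0
```

Emit:
arm_command --commands '[0,0,0,0,0,0,1]'

```text
t: 1.05
eef_pos: [0.4998, -0.2511, 0.2196]
tool_rot: [-0.001, 0.973, 0.231, 0.002]
contact_force: [0.4, 0.3, 0.3]
gripper_width: 0.997
grasp_force: 0.0
```

Emit:
arm_command --commands '[0,0,0,0,0,0,1,0,0,0,0,0,0,1,0,0,0,0,0,0,1]'

```text
t: 1.35
eef_pos: [0.4945, -0.2612, 0.2192]
tool_rot: [0.0, 0.975, 0.224, -0.0]
contact_force: [-0.1, 0.0, 1.0]
gripper_width: 1.002
grasp_force: 0.0
```

```bash
python3 - <<'E'
from h import *
snap('wrist','w1')
i=cv2.imread('pics/w1.png'); print(proj('w1',[.506,-.24,.075]),get_obs()['eef_pos'])
cv2.imwrite('pics/w1b.png',cv2.resize(i,(800,600),interpolation=cv2.INTER_CUBIC))
go([.533,.222,.22],26)
E
```

```text
[273.27186625 171.55772026] [ 0.49456483 -0.26110831  0.21919331]
shift [ 0.2455 -0.4178 -0.001 ] rot [ 0.01  0.03 -0.11] yaw 25.89 q [ 0.49  0.28 -0.14  1.82  0.04  1.04 -0.79]
```

View pics/w1b.png

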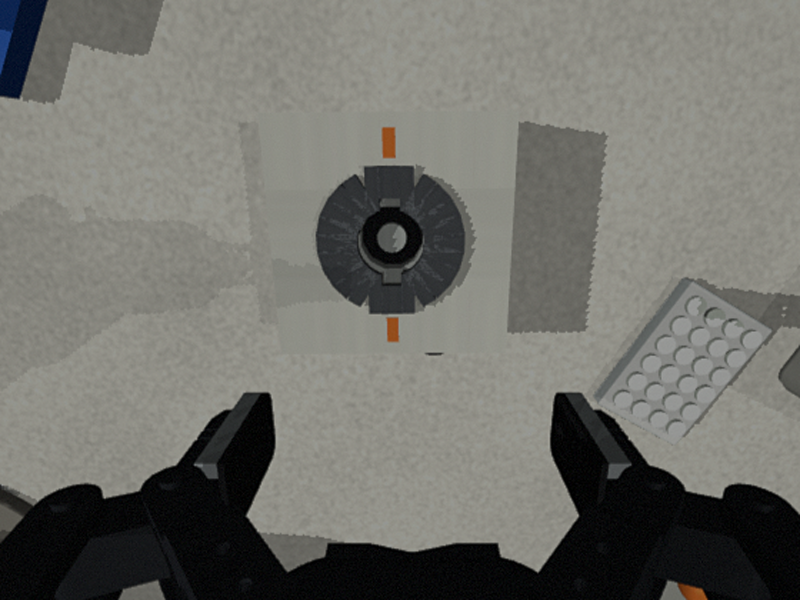

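The picture shows the socket at (391,240), its notches running up and down at (391,198) and (392.5,283), and the orange marks at (388.5,142) and (392.5,329), all in the 800x600 enlargement.

```bash
python3 - <<'E'
from h import *
s=lambda U:(U+.5)*.7-.5
P=lambda U,V,z:atz('w1',s(U),s(V),z)
for a,b,z in(((388.5,127),(388.8,158),.069),((392.5,318),(392.8,342),.069),((391,198),(393,283.5),.075),((388.7,166),(392,314),.075),((316,240),(465,238),.075),((388.6,142),(392.6,329),.069)):
    p,q=P(*a,z),P(*b,z); d=p-q; print(p.round(4),q.round(4),'mid',((p+q)/2).round(4),'len',np.linalg.norm(d).round(4),'ang',np.degrees(np.arctan2(d[1],d[0])).round(1))
m=P(391,240.3,.075); u=[s(391),s(240.3)]
print(tri(('w1',*u),('scene0',219.4,204.6)), tri(('w1',*u),('side0',349.8,184)), proj('scene0',m),proj('side0',m))
E
```

```text
[ 0.5708 -0.2079  0.069 ] [ 0.5544 -0.2158  0.069 ] mid [ 0.5626 -0.2118  0.069 ] len 0.0182 ang 25.6
[ 0.4593 -0.2631  0.069 ] [ 0.4432 -0.2709  0.069 ] mid [ 0.4513 -0.267   0.069 ] len 0.0179 ang 25.9
[ 0.5333 -0.2275  0.075 ] [ 0.4835 -0.2523  0.075 ] mid [ 0.5084 -0.2399  0.075 ] len 0.0557 ang 26.5
[ 0.5502 -0.2179  0.075 ] [ 0.4638 -0.2609  0.075 ] mid [ 0.507  -0.2394  0.075 ] len 0.0965 ang 26.4
[ 0.488  -0.1951  0.075 ] [ 0.5313 -0.2812  0.075 ] mid [ 0.5097 -0.2382  0.075 ] len 0.0963 ang 116.7
[ 0.5629 -0.2116  0.069 ] [ 0.452  -0.2666  0.069 ] mid [ 0.5074 -0.2391  0.069 ] len 0.1238 ang 26.4
(array([ 0.50860399, -0.23924397,  0.07161875]), [0.3, 0.3]) (array([ 0.50690315, -0.23988301,  0.06747793]), [1.1, 1.1]) [219.47858414 203.91259414] [348.88669433 181.85263832]
```

Emit:
arm_command --commands '[0.245,-0.418,0,0,0,0,1,0.245,-0.418,0,0,0,0,1,0.245,-0.418,0,0,0,0,1,0.245,-0.418,0,0,0,0,1,0.245,-0.418,0,0,0,0,1,0.245,-0.418,0,0,0,0,1,0.245,-0.418,0,0,0,0,1,0.245,-0.418,0,0,0,0,1]'

```text
t: 2.2
eef_pos: [0.5259, 0.14, 0.2195]
tool_rot: [0.0, 0.975, 0.224, 0.0]
contact_force: [1.5, -1.3, -0.1]
gripper_width: 0.998
grasp_force: 0.0
```

```bash
python3 - <<'E'
from h import *
go([.533,.222,.22],26)
E
```

```text
shift [ 0.0423 -0.0707 -0.0005] rot [ 0.03 -0.02 -0.09] yaw 25.91 q [-0.07  0.28 -0.37  1.84  0.11  1.05 -1.6 ]
```

Emit:
arm_command --commands '[0.0,-0.072,0,0,0,0,1,0.0,-0.072,0,0,0,0,1,0.0,-0.072,0,0,0,0,1,0.0,-0.072,0,0,0,0,1]'

```text
t: 2.6
eef_pos: [0.4944, 0.203, 0.2193]
tool_rot: [0.0, 0.974, 0.225, -0.0]
contact_force: [-0.8, -0.3, -0.2]
gripper_width: 1.0
grasp_force: 0.0
```

```bash
python3 - <<'E'
from h import *
snap('wrist','w2')
i=cv2.imread('pics/w2.png'); print(proj('w2',[.533,.222,.087]),get_obs()['eef_pos'])
cv2.imwrite('pics/w2b.png',cv2.resize(i,(800,600),interpolation=cv2.INTER_CUBIC))
E
```

```text
[288.19499425 147.60980804] [0.4947674  0.20213355 0.21922626]
```

View pics/w2b.png

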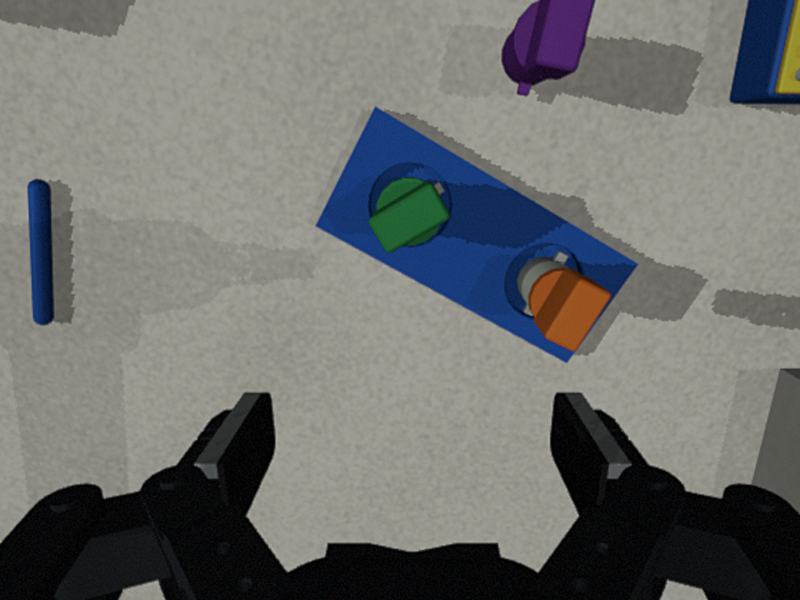

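Green bar at about (410,217), long axis running lower left to upper right; orange jar at (568,305), purple decoy at (550,40), marker on the left. Enlarging the bar.

```bash
python3 - <<'E'
from h import *
i=cv2.imread('pics/w2.png')[110:190,240:340]
cv2.imwrite('pics/w2c.png',cv2.resize(i,(750,600),interpolation=cv2.INTER_CUBIC))
E
```

```text
(no output)
```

View pics/w2c.png

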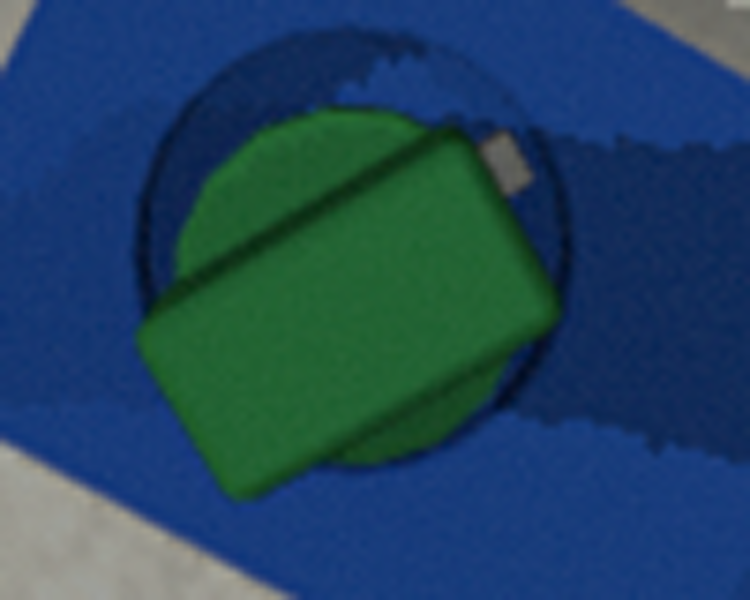

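The bar's top face has corners (460,130), (560,312), (240,500) and (138,337) in the crop.

```bash
python3 - <<'E'
from h import *
c=np.array([(460,130),(560,312),(240,500),(138,337)]);uv=(c+.5)/7.5-.5+[240,110]
p=np.array([atz('w2',u,v,.104) for u,v in uv]);print(p.round(4),'mid',p.mean(0).round(4))
for a,b in((0,3),(1,2),(0,1),(3,2)):
    d=p[a]-p[b];print(np.linalg.norm(d).round(4),np.degrees(np.arctan2(d[1],d[0])).round(1))
m=uv.mean(0)
# top centre in scene/side crops
print(tri(('w2',*m),('side0',190+152/5,220+120/5)),tri(('w2',*m),('scene0',290+267/5,200+116/5)))
mm=p.mean(0);print(proj('side0',mm),proj('scene0',mm))
E
```

```text
[[0.5541 0.2209 0.104 ]
 [0.5416 0.2023 0.104 ]
 [0.5072 0.225  0.104 ]
 [0.5187 0.2428 0.104 ]] mid [0.5304 0.2228 0.104 ]
0.0416 -31.8
0.0412 -33.4
0.0224 56.1
0.0213 57.1
(array([0.53137801, 0.22207369, 0.11579746]), [1.4, 1.4]) (array([0.53073983, 0.22266487, 0.10455306]), [0.1, 0.1])
[220.17306112 247.82036861] [343.44661094 223.2859674 ]
```

```bash
python3 - <<'E'
from h import *
go([.5305,.2227,.15],147)
E
```

```text
shift [ 0.0411 -0.0029  0.0692] rot [ 2.0000e-02  6.0000e-02 -1.2109e+02] yaw 25.91 q [-0.16  0.27 -0.41  1.86  0.12  1.04 -1.74]
```

Emit:
arm_command --commands '[0.041,-0.003,0.05,0,0,-121,1,0.041,-0.003,0.05,0,0,-121,1,0.041,-0.003,0.05,0,0,-121,1,0.041,-0.003,0.05,0,0,-121,1,0.041,-0.003,0.05,0,0,-121,1,0.041,-0.003,0.05,0,0,-121,1,0.041,-0.003,0.05,0,0,-121,1,0.041,-0.003,0.05,0,0,-121,1]'

```text
t: 3.45
eef_pos: [0.5307, 0.222, 0.1691]
tool_rot: [0.0, 0.676, 0.737, -0.0]
contact_force: [-0.1, 0.1, 0.0]
gripper_width: 0.998
grasp_force: 0.0
```

```bash
python3 - <<'E'
from h import *
go([.5305,.2227,.15],147)
E
```

```text
shift [ 0.0008 -0.0002  0.0191] rot [-3.000e-02  6.000e-02 -5.208e+01] yaw 94.92 q [-0.02  0.43 -0.63  1.81  0.29  1.   -0.68]
```

Emit:
arm_command --commands '[0.001,0,0.019,0,0,-52,1,0.001,0,0.019,0,0,-52,1,0.001,0,0.019,0,0,-52,1,0.001,0,0.019,0,0,-52,1,0.001,0,0.019,0,0,-52,1,0.001,0,0.019,0,0,-52,1,0.001,0,0.019,0,0,-52,1,0.001,0,0.019,0,0,-52,1]'

```text
t: 4.25
eef_pos: [0.5302, 0.224, 0.15]
tool_rot: [-0.0, 0.289, 0.957, -0.0]
contact_force: [-0.6, -0.3, 0.4]
gripper_width: 0.999
grasp_force: 0.0
```

```bash
python3 - <<'E'
from h import *
snap('wrist','w3')
i=cv2.imread('pics/w3.png'); print(proj('w3',[.5305,.2227,.104]),get_obs()['eef_pos'])
cv2.imwrite('pics/w3c.png',cv2.resize(i[120:330,140:420],(800,600),interpolation=cv2.INTER_CUBIC))
go([.5305,.2227,.074],147)
E
```

```text
[287.90592124 230.72626917] [0.52999074 0.22439142 0.15014847]
shift [-0.0013 -0.0011  0.0761] rot [-0.03  0.01 -0.51] yaw 146.49 q [ 0.11  0.5  -0.82  1.81  0.43  1.01  0.11]
```

View pics/w3c.png

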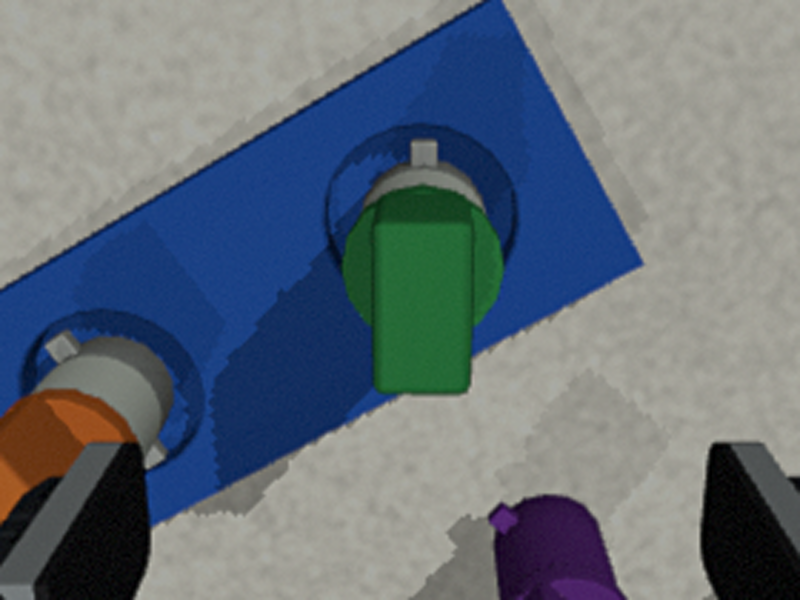

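Bar top face spans columns 374–473 and rows 220–394 in the crop, so its centre is (423,307); it is aligned with the tool and midway between the fingers.

```bash
python3 - <<'E'
from h import *
s=lambda x,y:(140+(x+.5)*.35-.5,120+(y+.5)*.35-.5)
p=atz('w3',*s(423,307),.104);print(p)
a=atz('w3',*s(423.5,221),.104);b=atz('w3',*s(421.5,394),.104);print(a,b,np.degrees(np.arctan2(*(a-b)[1::-1])),np.linalg.norm(a-b),(a+b)/2)
go([*((a+b)/2)[:2],.074],147)
E
```

```text
[0.5283034  0.22401274 0.104     ]
[0.51112534 0.23554787 0.104     ] [0.54659377 0.21144347 0.104     ] 145.79991517078702 0.04288393215178445 [0.52885956 0.22349567 0.104     ]
shift [ 0.0005 -0.0013  0.0761] rot [-0.03  0.01 -0.51] yaw 146.49 q [ 0.11  0.5  -0.82  1.81  0.43  1.01  0.11]
```

Emit:
arm_command --commands '[0,-0.001,0.03,0,0,0,1,0,-0.001,0.05,0,0,0,1,0,-0.001,0.065,0,0,0,1,0,-0.001,0.076,0,0,0,1,0,-0.001,0.076,0,0,0,1,0,-0.001,0.076,0,0,0,0.6,0,-0.001,0.076,0,0,0,0.2,0,-0.001,0.076,0,0,0,0]' --force 60

```text
t: 5.1
eef_pos: [0.5294, 0.2252, 0.0752]
tool_rot: [0.001, 0.286, 0.958, 0.0]
contact_force: [0.1, 0.0, -0.3]
gripper_width: 0.511
grasp_force: 0.0
```

Emit:
arm_command --commands '[0,0,0,0,0,0,0,0,0,0,0,0,0,0,0,0,0,0,0,0,0,0,0,0,0,0,0,0]'

```text
t: 5.5
eef_pos: [0.5293, 0.2251, 0.0751]
tool_rot: [0.001, 0.286, 0.958, 0.0]
contact_force: [-0.7, -1.0, 6.1]
gripper_width: 0.262
grasp_force: 59.1
```

Emit:
arm_command --commands '[0,0,-0.03,0,0,0,0,0,0,-0.06,0,0,0,0,0,0,-0.11,0,0,0,0,0,0,-0.11,0,0,0,0,0,0,-0.11,0,0,0,0,0,0,-0.11,0,0,0,0]'

```text
t: 6.1
eef_pos: [0.528, 0.2239, 0.1828]
tool_rot: [-0.001, 0.286, 0.958, -0.001]
contact_force: [0.9, 0.8, -2.4]
gripper_width: 0.257
grasp_force: 59.9
```

```bash
python3 - <<'E'
from h import *
print(get_obs()['grasp_force'],get_obs()['contact_force'])
go([.5075,-.2395,.185],206.0)
E
```

```text
59.90213692188263 [ 0.87198526  0.81031616 -2.37393176]
shift [-0.2366 -0.3989 -0.0015] rot [ -0.1   -0.13 -59.2 ] yaw 146.8 q [ 0.13  0.47 -0.84  1.79  0.39  1.07  0.14]
```

Emit:
arm_command --commands '[0,0,-0.03,0,0,0,0,-0.237,-0.399,-0.03,0,0,-59.2,0,-0.237,-0.399,-0.03,0,0,-59.2,0,-0.237,-0.399,-0.03,0,0,-59.2,0,-0.237,-0.399,-0.03,0,0,-59.2,0,-0.237,-0.399,-0.03,0,0,-59.2,0,-0.237,-0.399,-0.03,0,0,-59.2,0,-0.237,-0.399,-0.03,0,0,-59.2,0]'

```text
t: 6.9
eef_pos: [0.5135, -0.1067, 0.2127]
tool_rot: [-0.001, -0.207, 0.978, 0.001]
contact_force: [1.3, -0.5, -2.4]
gripper_width: 0.256
grasp_force: 60.0
```

```bash
python3 - <<'E'
from h import *
go([.5075,-.2395,.185],206.4)
E
```

```text
shift [ 0.0592 -0.119   0.0276] rot [ 0.1  -0.13 -2.52] yaw -156.12 q [ 0.93  0.41 -1.05  1.86  0.4   1.11  1.71]
```

Emit:
arm_command --commands '[0.059,-0.119,0.0,0,0,-2.5,0,0.059,-0.119,0.0,0,0,-2.5,0,0.059,-0.119,0.0,0,0,-2.5,0,0.059,-0.119,0.01,0,0,-2.5,0,0.059,-0.119,0.01,0,0,-2.5,0,0.059,-0.119,0.01,0,0,-2.5,0]'

```text
t: 7.5
eef_pos: [0.5079, -0.2356, 0.2033]
tool_rot: [-0.001, -0.226, 0.974, 0.001]
contact_force: [-0.1, 0.2, -2.4]
gripper_width: 0.252
grasp_force: 59.9
```

```bash
python3 - <<'E'
from h import *
snap('wrist','w4')
snap('scene','s4');snap('side','d4')
go([.5075,-.2395,.185],206.4)
f=lambda i,x,y,w,h:cv2.resize(i[y:y+h,x:x+w],(400,300),interpolation=cv2.INTER_CUBIC)
i=cv2.imread('pics/w4.png');s=cv2.imread('pics/s4.png');d=cv2.imread('pics/d4.png')
cv2.imwrite('pics/c4.png',np.vstack([cv2.resize(i[60:360,80:480],(800,600)),])) 
cv2.imwrite('pics/c4b.png',np.hstack([f(s,180,160,80,60),f(d,310,130,80,60)]))
E
```

```text
shift [ 0.0028 -0.0027  0.0195] rot [ 0.    0.01 -0.22] yaw -153.82 q [ 1.1   0.48 -1.01  1.79  0.45  1.13  1.96]
```

View pics/c4.png

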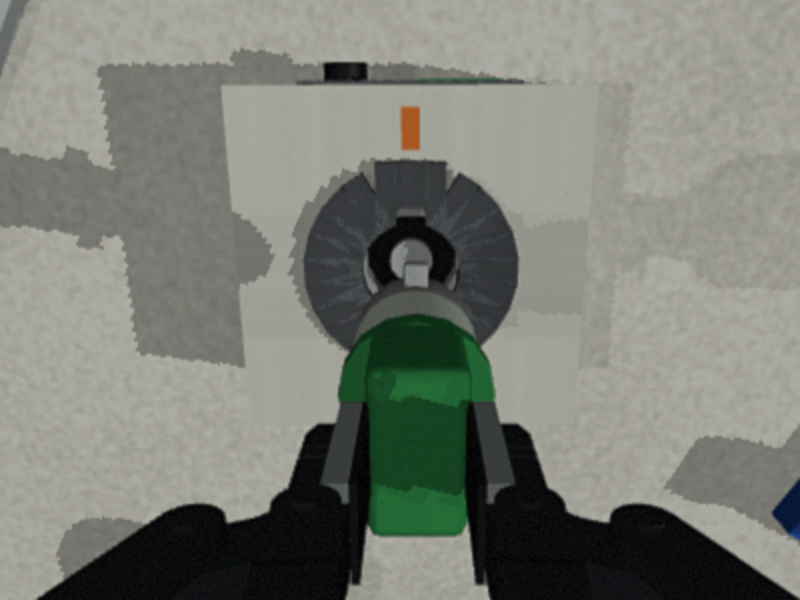

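Jar held over the socket: bar top spans columns 369–468 and rows 370–535, front lug top edge (416.5,263), collar columns 304–518, near notch end (411,208), mark (410.5,107–150).

```bash
python3 - <<'E'
from h import *
s=lambda x,y:(80+(x+.5)/2-.5,60+(y+.5)/2-.5)
e,r,o=pose(); T=lambda x,y,z:(r.inv().apply(atz('w4',*s(x,y),z)-e)*1e3).round(1)
print(e)
f=e[2]-.0671
for n,a in dict(barL=(369,450,f+.096),barR=(469,450,f+.096),barfar=(419,371,f+.096),barnear=(419,535,f+.096),lug=(416.5,263,f+.02),lugL=(405,275,f+.02),lugR=(429,275,f+.02),colL=(304,262,.075),colR=(518,262,.075),coltop=(411,161,.075),mark1=(410.5,107,.069),mark2=(410.5,150,.069),notch=(411,208,.075),holeL=(364,262,.075),holeR=(459,262,.075)).items(): print(n,T(*a))
print('sock',(r.inv().apply(np.array([.5075,-.2395,.075])-e)*1e3).round(1))
E
```

```text
[ 0.50883753 -0.23588717  0.20454632]
barL [  2.9 -10.3 -28.9]
barR [  2.8  12.1 -28.9]
barfar [ 22.    0.9 -28.9]
barnear [-19.6   0.9 -28.9]
lug [27.2  0.5 47.1]
lugL [23.2 -3.3 47.1]
lugR [23.2  4.5 47.1]
colL [  7.4 -49.7 129.5]
colR [  7.3  46.  129.5]
coltop [ 51.7  -1.8 129.5]
mark1 [ 73.7  -1.9 135.5]
mark2 [ 55.8  -2.  135.5]
notch [ 31.5  -1.8 129.5]
holeL [  7.3 -22.9 129.5]
holeR [  7.3  19.6 129.5]
sock [  2.8  -2.7 129.5]
```

View pics/c4b.png

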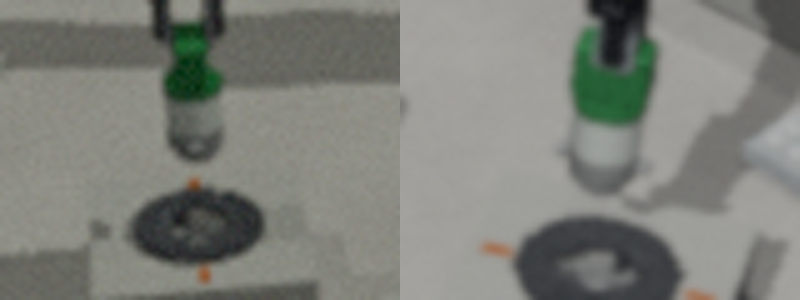

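Emit:
arm_command --commands '[0.0027,-0.0025,0.0,0,0,0,0,0.0027,-0.0025,0.025,0,0,0,0,0.0027,-0.0025,0.045,0,0,0,0,0.0027,-0.0025,0.055,0,0,0,0,0.0027,-0.0025,0.055,0,0,0,0,0.0027,-0.0025,0.055,0,0,0,0]'

```text
t: 8.25
eef_pos: [0.5077, -0.2408, 0.1501]
tool_rot: [0.0, -0.225, 0.974, -0.0]
contact_force: [1.0, 0.6, -1.7]
gripper_width: 0.251
grasp_force: 59.9
```

```bash
python3 - <<'E'
from h import *
go([.5075,-.2395,.13],206.3)
snap('wrist','w5')
i=cv2.imread('pics/w5.png')
cv2.imwrite('pics/c5.png',cv2.resize(i[140:290,180:380],(800,600),interpolation=cv2.INTER_CUBIC))
E
```

```text
shift [-0.0004  0.0013  0.0201] rot [-0.03  0.04 -0.25] yaw -153.95 q [ 1.06  0.54 -0.97  1.84  0.51  1.04  1.91]
```

View pics/c5.png

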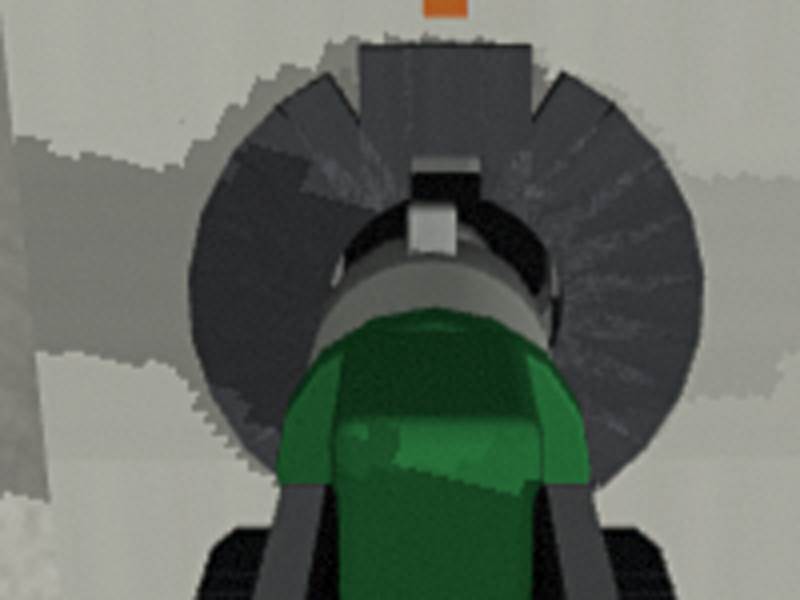

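Lug spans columns 408–457 (far edge row 203); notch mouth spans 412–481 with its far edge at row 158; collar 190–703.

```bash
python3 - <<'E'
from h import *
s=lambda x,y:(180+(x+.5)/4-.5,140+(y+.5)/4-.5)
e,r,o=pose(); T=lambda x,y,z:(r.inv().apply(atz('w5',*s(x,y),z)-e)*1e3).round(1)
f=e[2]-.0671; print(e,f)
for n,a in dict(lug=(432.5,203,f+.02),notch=(446.5,158,.075),colL=(189,285,.075),colR=(703,285,.075),coltop=(445,44,.075),mark=(446,17,.069),capL=(278,480,f+.062),capR=(590,480,f+.062),barL=(340,560,f+.096),barR=(532,560,f+.096)).items(): print(n,T(*a))
E
```

```text
[ 0.50797264 -0.24094951  0.15042842] 0.08332842008536274
lug [27.  -0.2 47.1]
notch [28.5  2.3 75.4]
colL [  4.4 -45.6  75.5]
colR [ 4.4 50.2 75.4]
coltop [48.9  2.  75.4]
mark [53.   2.2 81.4]
capL [ -2.  -21.5   5.1]
capR [-1.9 21.5  5.1]
barL [  4.4 -10.5 -28.9]
barR [  4.4  11.  -28.9]
```

Emit:
arm_command --commands '[0.0004,0.002,0.0,0,0,0,0,0.0004,0.002,0,0,0,0,0,0.0004,0.002,0.01,0,0,0,0,0.0004,0.002,0.015,0,0,0,0,0.0004,0.002,0.018,0,0,0,0,0.0004,0.002,0.018,0,0,0,0,0.0004,0.002,0.018,0,0,0,0]'

```text
t: 9.0
eef_pos: [0.506, -0.2392, 0.1313]
tool_rot: [0.0, -0.225, 0.974, 0.0]
contact_force: [0.3, -0.6, -2.1]
gripper_width: 0.256
grasp_force: 59.9
```

```bash
python3 - <<'E'
from h import *
go([.5075,-.2395,.12],206.3)
snap('wrist','w6')
i=cv2.imread('pics/w6.png')
cv2.imwrite('pics/c6.png',cv2.resize(i[140:290,180:380],(800,600),interpolation=cv2.INTER_CUBIC))
E
```

```text
shift [-0.0013 -0.0009  0.0113] rot [ 0.01  0.   -0.27] yaw -153.97 q [ 1.05  0.56 -0.95  1.86  0.54  1.    1.89]
```

View pics/c6.png

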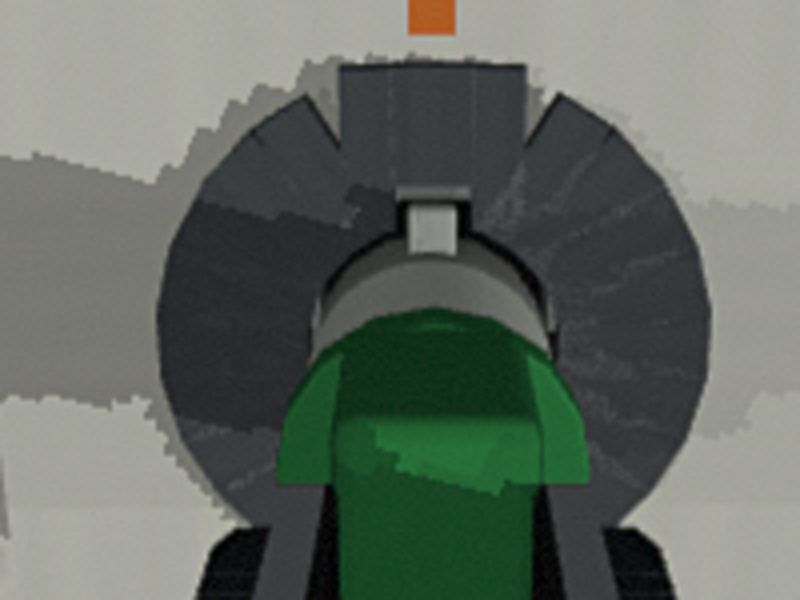

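Lug (408–457) is centred in the notch (398–470), and no contact force yet. Continuing down slowly.

```bash
python3 - <<'E'
from h import *
s=lambda x,y:(180+(x+.5)/4-.5,140+(y+.5)/4-.5)
e,r,o=pose(); T=lambda x,y,z:(r.inv().apply(atz('w6',*s(x,y),z)-e)*1e3).round(1)
f=e[2]-.0671; print(e,f)
for n,a in dict(lug=(432.5,203,f+.02),notch=(434,188,.075),coltop=(433,65,.075),mark=(432,36,.069)).items(): print(n,T(*a))
E
```

```text
[ 0.50608025 -0.2392939   0.13144662] 0.0643466199862718
lug [26.9 -0.3 47.1]
notch [27.2 -0.1 56.4]
coltop [47.7 -0.3 56.4]
mark [51.7 -0.4 62.4]
```

Emit:
arm_command --commands '[0,0,0.004,0,0,0,0,0,0,0.007,0,0,0,0,0,0,0.01,0,0,0,0,0,0,0.012,0,0,0,0,0,0,0.012,0,0,0,0]'

```text
t: 9.55
eef_pos: [0.5062, -0.2393, 0.1197]
tool_rot: [0.0, -0.225, 0.974, -0.0]
contact_force: [-1.0, 0.4, 3.7]
gripper_width: 0.259
grasp_force: 60.7
```

Emit:
arm_command --commands '[-0.0004,0,0.003,0,0,0,0,-0.0004,0,0.006,0,0,0,0,-0.0004,0,0.008,0,0,0,0,-0.0004,0,0.0095,0,0,0,0,-0.0004,0,0.0095,0,0,0,0,-0.0004,0,0.0095,0,0,0,0]'

```text
t: 10.15
eef_pos: [0.5069, -0.2392, 0.111]
tool_rot: [0.0, -0.225, 0.974, -0.001]
contact_force: [-2.8, 0.3, 8.2]
gripper_width: 0.253
grasp_force: 61.3
```

Emit:
arm_command --commands '[0,0,0.001,0,0,0,0,0,0,0.002,0,0,0,0,0,0,0.003,0,0,0,0,0,0,0.003,0,0,0,0]'

```text
t: 10.55
eef_pos: [0.5075, -0.2392, 0.109]
tool_rot: [0.001, -0.225, 0.974, -0.001]
contact_force: [-3.8, 1.0, 16.3]
gripper_width: 0.26
grasp_force: 62.1
```

Emit:
arm_command --commands '[0.0002,0.0002,0,0,0,5,0,0.0002,0.0002,0,0,0,10,0,0.0002,0.0002,0,0,0,15,0,0.0002,0.0002,0,0,0,20,0,0.0002,0.0002,0,0,0,25,0,0.0002,0.0002,0,0,0,30,0,0.0002,0.0002,0,0,0,35,0,0.0002,0.0002,0,0,0,40,0]' --force 80

```text
t: 11.35
eef_pos: [0.508, -0.2387, 0.1091]
tool_rot: [0.002, 0.123, 0.992, -0.0]
contact_force: [-2.0, 1.9, 13.2]
gripper_width: 0.246
grasp_force: 79.8
```

```bash
python3 - <<'E'
from h import *
go([.5073,-.2393,.109],116.4); print(get_obs()['contact_force'],get_obs()['torque'])
E
```

```text
shift [ 0.0006 -0.0007  0.0001] rot [ 0.09  0.21 49.45] yaw 165.85 q [ 0.92  0.52 -0.77  1.89  0.46  0.91  1.26]
[-2.01164861  1.92753434 13.16175667] [0.4997882  0.51693749 0.09386672]
```

Emit:
arm_command --commands '[0.0003,-0.0003,0,0,0,6,0,0.0003,-0.0003,0,0,0,12,0,0.0003,-0.0003,0,0,0,18,0,0.0003,-0.0003,0,0,0,24,0,0.0003,-0.0003,0,0,0,30,0,0.0003,-0.0003,0,0,0,36,0,0.0003,-0.0003,0,0,0,42,0,0.0003,-0.0003,0,0,0,46,0]'

```text
t: 12.15
eef_pos: [0.5084, -0.2386, 0.1091]
tool_rot: [0.002, 0.501, 0.865, 0.001]
contact_force: [0.0, 2.8, 12.7]
gripper_width: 0.249
grasp_force: 79.5
```

Emit:
arm_command --commands '[0,0,0,0,0,2,0,0,0,0,0,0,4,0,0,0,0,0,0,4,0,0,0,0,0,0,4,0]'

```text
t: 12.55
eef_pos: [0.5084, -0.2386, 0.1091]
tool_rot: [0.002, 0.529, 0.848, 0.001]
contact_force: [-0.8, 2.3, 12.3]
gripper_width: 0.248
grasp_force: 79.6
```

```bash
python3 - <<'E'
from h import *
go([.5073,-.2393,.109],116.4); print(get_obs()['contact_force'],get_obs()['torque'])
E
```

```text
shift [-0.0001 -0.0013  0.0001] rot [ 0.24  0.17 -0.31] yaw 116.09 q [ 0.78  0.47 -0.57  1.89  0.33  0.86  0.49]
[-0.7888475   2.28856832 12.29401111] [ 0.58404608 -0.02533075  0.07573398]
```

Emit:
arm_command --commands '[0,0,0.0005,0,0,1,0,0,0,0.0005,0,0,2,0,0,0,0.0005,0,0,3,0,0,0,0.0005,0,0,3,0]'

```text
t: 12.95
eef_pos: [0.5085, -0.2388, 0.109]
tool_rot: [0.003, 0.55, 0.835, 0.001]
contact_force: [-0.9, 0.9, 16.0]
gripper_width: 0.25
grasp_force: 80.4
```

```bash
python3 - <<'E'
from h import *
go([.5073,-.2393,.109],116.4); print(get_obs()['contact_force'],get_obs()['torque'])
snap('wrist','w7')
i=cv2.imread('pics/w7.png')
cv2.imwrite('pics/c7.png',cv2.resize(i[80:320,120:440],(800,600),interpolation=cv2.INTER_CUBIC))
E
```

```text
shift [ 0.     -0.0013  0.    ] rot [ 0.23  0.23 -3.18] yaw 113.21 q [ 0.77  0.47 -0.56  1.9   0.32  0.86  0.45]
[-0.94031329  0.92937681 16.00409943] [0.46791592 0.34787102 0.99043511]
```

View pics/c7.png

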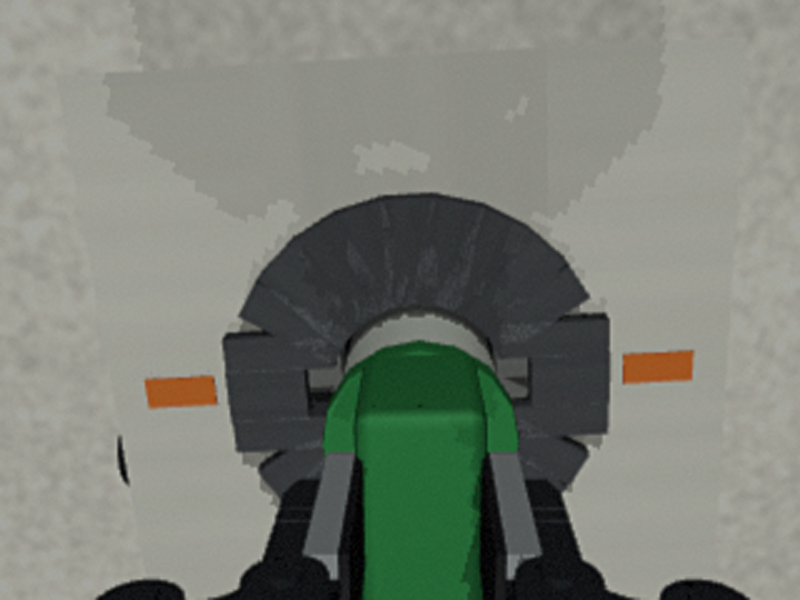

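The jar is against the stop: the turning moment jumped to 1.0 N m. It is pressed to the rigid end with about 18 N against a 12.7 N spring, is still gripped, and sits centred between the marks at (180,391) and (658,367).

```bash
python3 -c "
from station import hand_in
print(hand_in())"
```

```text
the job is handed in; nothing more can be done
None
```

I handed the job in with the green-topped jar gripped at 80 N, turned clockwise to its stop and pressed fully down on the spring; the orange jar and the other items were not touched, and no verdict came back.

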